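Gas and cap the open half bottle

ROBOT

A 6-joint arm with a two-finger parallel gripper is mounted at the origin on the work surface. World frame = base frame: x ahead of the robot, y to its left, z up, the work surface at z = 0. Lengths are in mm, angles in rad, forces in N, time in s.
With the tool pointing down it reaches from about 275 to 750 mm from the base axis. Payload 10.2 kg.
Tool frame: the origin (TCP) lies midway between the tips of the shut fingers; the grasp point (between the pads) lies 19 mm behind it; z points along the fingers, y is the direction in which the jaws open and shut (so a half turn about z gives the same grasp; the last joint's range is limited). The gripper opens to 85 mm and grips with 20 to 120 N. Pads are 22 mm wide; open, the fingers measure 114 mm over their backs; the gripper's body (76 mm by 85 mm) begins 54 mm behind the grasp point. The pads swing forward as they close: fully open they stand 13 mm farther back than shut.
Start: joints at [-1.345, 0.313, 1.498, -0, 1.331, -0.223], TCP at [227.778, -473.02, 231.294] pointing down, gripper open.
Joint ranges: [-2.94, 2.94], [-0.97, 2.17], [0.19, 2.56], [-1.23, 4.37], [0.02, 3.11], [-2.88, 2.88]. Speed limits (rad/s): [2.39, 2.39, 3.01, 3.14, 3.14, 3.14].

INTERFACE

Orientations are given as a unit quaternion [w, x, y, z].
In Python, from rig import sense, optics, ctrl gives the robot as it stands.
- The arm moves only by the tool play_rows, never from a script. Its argument "plan" is a list of rows, each a list of 7 numbers: the shift along the world's x, y, z in mm, then the turn, a rotation vector about the world's x, y, z in rad, then the opening, from -1 (shut) to 1 (fully open), so that 0 is half open. A call has 1 to 5 rows; each row shifts and turns the pose as measured when the row begins; what a row does not reach is not made up. A row lasts 1/12 s, in which the tool goes at most 41.7 mm and 7.16 degrees, less where a joint would pass 70% of its speed; a pose out of reach is approached as far as the arm can. A call is refused whole if a number of a shift passes 41.7 or a number of a turn 0.125, either way. A call with a gripper value outside its range is refused whole. The fingers move at their own pace and stop on an object; "grip_force" is the grip in N (left out, the last holds). Time passes only in rows, so rows that do not move let the fingers close. It gives the time, the measured TCP pose, the force and the opening at its end, in the units of the state.
- sense(): the state, without advancing time (a new reading comes with each control period).
- optics.capture(name): name is "scene" or "side" or "wrist"; returns a dict with "img" (384x512x3 uint8, blue, green, red), "fx", "fy", "cx", "cy" (pixels), "world_to_cam" (4x4, takes a point from world to camera coordinates). Camera axes: x right, y up, looking along -z (the intrinsics and any distortion apply to the point x, -y, -z); pixel columns grow to the right and rows downward; lengths in mm; the calibration is good to about 2 mm. The wrist camera is an equidistant fisheye: a pixel r from the principal point sees the ray r / f radians off the axis. A picture is of the moment at which its call begins. There is no depth.
- ctrl.finish_job(): hands the job in, once; it reports no verdict.
The state is a dict: "time_s": time; "joints": joint angles; "dq": joint speeds; "tau": joint torques, N m; "eef_pos": TCP position; "ee_rot": TCP orientation; "force": force on the tool from outside, world axes, zero at the start; "wrist_torque": the same for the moment, N m; "grip_width": opening from 0.0 (shut) to 1.0 (fully open).
Only numpy, scipy, OpenCV 4.12 (cv2) and the standard library are available. Lean on these libraries where they do the work, as an engineer would, in place of code of your own. Each camera call takes 0.05 s, during which the arm holds its last target. There are 200 camera calls.

TASK

Flush the open half bottle with gas: squeeze the orange trigger of the gas pistol fully home against its fixed grip, hold it for half a second, and let it spring right back. Then take the red snap cap by its white grip and press it down onto the brass stud of the bottle until it clicks, keep pressing until it sits flush on the brass collar, and finish while still holding it pressed down there with a firm push of about 10 N or a little more. Leave everything else on the counter where it stands.

Things in the scene. Friction and masses are not known exactly. Their poses are not given: they have to be found in the camera images.
- station: Bottle-preserving station, fixed to the counter: wooden base 120 (x) x 270 (y) x 15 mm, origin under its centre, z up. At its -y end (75 mm off centre) a steel sleeve, 86 mm across, 115 mm high, holds a green half bottle whose neck ends in a brass collar and stud. At its +y end (75 mm off centre) a gas pistol stands grip-up on a dark dock block whose top is 60 mm above the counter.
- stud_seat (a point): Centre of the flat top of the brass collar (50 mm across, 200 mm above the counter) on the bottle; axes as the station's, z up. The polished stud, 25 mm across, rises 30 mm above this point with a dome-shaped top. Four sprung steel balls stand out of its side, 12.5 mm above the collar (33 mm across them).
- collar: The flat brass collar on the bottle neck, fixed to the station: 50 mm across, 8 mm thick, origin at the centre of its underside, z up. The cap's rim comes down flat on its top.
- stud_top (a point): Centre of the stud's top, 30 mm above stud_seat. A cap pressed on meets the balls when its rim is about 16 mm above the collar; the resistance rises to 10 to 18 N (more when off centre), drops to nothing at about 9 mm (the click), then the balls draw the cap on, and from 3 mm it is free down to the collar, which stops it hard.
- grip_top (a point): Centre of the top end of the fixed black grip of the gas pistol, 145 mm above the counter; axes as the station's; 11 mm to -x of the pistol's centre (station x = -11, y = +75 mm). The grip is a vertical bar 18 mm (x) by 28 mm (y), rising 85 mm from the dock block, which is 62 mm long in x.
- trigger_pad (a point): Point on the orange trigger lever's centre line, 55 mm from its hinge, 10 mm below its free end. Lever 8 mm thick, 18 mm wide (y), 65 mm long, hinged at its foot 62 mm above the counter, 19 mm to +x of the grip's centre line. At rest it leans 0.33 rad away from the grip (to +x), free end 123 mm up. Grip and lever together measure 54 mm along x at rest, about 35 mm squeezed.
- trigger (a joint): Angle of the trigger (rad): 0 at rest, 0.30 fully squeezed. A spring returns it; its free end takes about 2 N to start and 6 N to hold fully home. Fully squeezed, the middle between the back of the grip and the front of the lever lies 8 mm to +x of the grip's centre line: fingers that close about that point push squarely.
- cap: Loose snap cap, mouth down. Origin at the centre of its rim (underside), z up. Red round body 43 mm across, 36 mm high; on it a white grip block 34 (x) x 22 (y) x 32 mm high (36 to 68 mm above the origin). About 80 g. Inside: a lip of 28 mm inner diameter in the bottom 5 mm, above it a bore 39 mm wide, 32 mm deep from the rim. Seated, its origin is at stud_seat; any yaw will do.
- jar: amber glass jar with a brass lid, 54 mm across, 75 mm tall; a bystander; origin at the centre of its underside.
- tastecup: small copper tasting bowl, 68 mm across, 35 mm tall; a bystander; origin at the centre of its underside.
- corkscrew: T-handled corkscrew lying flat, wooden handle 90 mm; a bystander; origin at the centre of its underside.
- red_bottle: full dark green wine bottle with a red cap, standing, 74 mm across, 290 mm tall; a bystander; origin at the centre of its underside.
- white_bottle: full amber wine bottle with a brass cap, standing, 74 mm across, 290 mm tall; a bystander; origin at the centre of its underside.

How it is judged (in metres and radians):
On the way, in this order (a step that is already met when the one before it is completed fails the run):
1. the trigger is squeezed fully home (beyond 0.25 of 0.30 rad) for 0.3 s, with the cap not yet on (value of joint trigger above 0.25 rad and distance between cap and stud_seat above 0.04 m), for 0.3 s.
2. the trigger has sprung back to rest and the fingers are off it (value of joint trigger below 0.05 rad and contact force between the fingers and station below 0.3 N), for 0.2 s.
3. the fingers carry the cap, lifted clear, over to the bottle (height (world z) of cap above 0.2 m and horizontal distance between cap and stud_seat below 0.02 m and z of cap in the frame of stud_seat above 0.025 m and contact force between the fingers and cap above 1 N).
4. the cap is past its click and pressed flush on the collar (z of cap in the frame of stud_seat between -0.004 and 0.0015 m and horizontal distance between cap and stud_seat below 0.003 m and angle between cap's own z axis and vertical below 0.08 rad and contact force between cap and collar above 5 N), for 0.2 s.
At the end, for the whole second after the job is handed in: The cap sits past its click, flush on the collar (rim within 1.5 mm of it, within 3 mm of its centre, tilted under 0.08 rad), the fingers are still on it, pushing it onto the collar with more than 5 N, and the trigger is back at rest (below 0.05 rad) (all of step 4 and contact force between the fingers and cap above 1 N and value of joint trigger below 0.05 rad); the arm keeps its last pose, push and grip.
It fails at once if a bystander (jar, tasting bowl, corkscrew, bottles) is shifted by more than 20 mm (distance of any of jar, tastecup, corkscrew, red_bottle, white_bottle from where it was at the start of the episode above 0.02 m).
It also fails if it takes over 72 s, if anything falls off the work surface, if the arm or the gripper's body presses on something with over 40 N, if the wrist force passes 120 N, or if a joint passes its speed limit or range.

## Working session

There is one attempt and no reset: what is moved stays moved. The work goes in short steps, Python scripts to look and compute and a tool call to move; the robot and the scene stay as the last step left them, time stands still between calls to the robot, and variables do not carry over. Pictures are saved under pics/ and viewed, about 8 in all and at most 12, crops included, and the job is handed in when it is done.

Besides the shell and the picture viewer there is one more tool, called after "Call:" as name(argument=value, ...) on one line, values as JSON. play_rows: Moves the arm, as the interface text tells. Its arguments: {"type":"object","properties":{"plan":{"type":"array"},"grip_force":{"type":"number"}},"required":["plan"]}

```bash
mkdir -p pics; ls
cat > h.py <<'E'
import numpy as np,cv2
from rig import sense,optics,ctrl
def snap(n,f,show=True):
    c=optics.capture(n); cv2.imwrite('pics/'+f+'.png',c['img']); np.save('pics/'+f+'.npy',c,allow_pickle=True); return c
def load(f): return np.load('pics/'+f+'.npy',allow_pickle=True).item()
def proj(c,p):
    p=np.atleast_2d(p).astype(float); W=np.array(c['world_to_cam']); q=p@W[:3,:3].T+W[:3,3]
    return np.c_[c['cx']+c['fx']*q[:,0]/-q[:,2], c['cy']+c['fy']*-q[:,1]/-q[:,2]]
def ray(c,u,v,fish=False):
    W=np.array(c['world_to_cam']); R=W[:3,:3]; o=-R.T@W[:3,3]
    a=np.array([(u-c['cx'])/c['fx'],(v-c['cy'])/c['fy']])
    if fish:
        r=np.linalg.norm(a); a=a/r if r>0 else a; d=np.array([a[0]*np.sin(r),-a[1]*np.sin(r),-np.cos(r)])
    else: d=np.array([a[0],-a[1],-1])
    return o,R.T@d
def atz(c,u,v,z,fish=False):
    o,d=ray(c,u,v,fish); return o+d*(z-o[2])/d[2]
def tri(*rs):
    A=0;b=0
    for o,d in rs:
        d=d/np.linalg.norm(d);P=np.eye(3)-np.outer(d,d);A=A+P;b=b+P@o
    return np.linalg.solve(A,b)
E
python3 - <<'E'
from h import *
a=snap('scene','s1');b=snap('side','d1');
for c in(a,b):print({k:v for k,v in c.items() if k!='img'})
w=snap('wrist','w1')
print(w['world_to_cam'],w['fx'])
print(sense())
E
```

```text
pics
{'fx': 429.57348208574103, 'fy': 429.57348208574103, 'cx': 257.92187163121946, 'cy': 185.1177591204871, 'world_to_cam': array([[ 4.29632275e-01,  9.02836687e-01, -1.73788809e-02,
        -1.27314082e+02],
       [-4.86932034e-01,  2.47837989e-01,  8.37540163e-01,
         1.49468702e+02],
       [ 7.60469133e-01, -3.51371952e-01,  5.46099304e-01,
        -1.65183904e+03],
       [ 0.00000000e+00,  0.00000000e+00,  0.00000000e+00,
         1.00000000e+00]])}
{'fx': 463.2494688211801, 'fy': 463.2494688211801, 'cx': 256.70113620613637, 'cy': 186.14284024137976, 'world_to_cam': array([[-9.84569356e-01, -1.74400884e-01,  1.44053594e-02,
         4.83950828e+02],
       [ 1.44046544e-01, -7.60952351e-01,  6.32615296e-01,
        -2.30538965e+02],
       [-9.93668745e-02,  6.24928677e-01,  7.74332211e-01,
        -1.23891183e+03],
       [ 0.00000000e+00,  0.00000000e+00,  0.00000000e+00,
         1.00000000e+00]])}
[[ 4.33717971e-01 -9.01048213e-01 -9.16393364e-04 -5.24529129e+02]
 [ 8.58559271e-01  4.13574193e-01 -3.03038553e-01  3.76303382e+01]
 [ 2.73431343e-01  1.30646488e-01  9.52977857e-01 -3.79442960e+02]
 [ 0.00000000e+00  0.00000000e+00  0.00000000e+00  1.00000000e+00]] 297.3186396354542
{'time_s': 0.15, 'joints': array([-1.34537714e+00,  3.13325709e-01,  1.49822667e+00,  7.06273872e-06,
        1.33100670e+00, -2.23374238e-01]), 'dq': array([ 1.65544018e-03, -2.36769913e-03, -2.20732448e-03,  1.25991279e-03,
       -6.94681387e-05,  2.27408992e-04]), 'tau': array([ 6.41305469e-04, -4.12372434e+01, -2.59795851e+01, -2.21228124e-04,
        3.23900662e-03, -1.73959347e-05]), 'eef_pos': array([ 227.74742879, -472.82641438,  230.87788908]), 'ee_rot': array([-4.83213243e-04,  9.74928600e-01,  2.22517397e-01,  2.93585159e-06]), 'force': array([-0.45941575,  0.37193845, -0.12120614]), 'wrist_torque': array([-0.01826008, -0.03223564, -0.04650986]), 'grip_width': 1.0039468045991098}
```

View pics/s1.png

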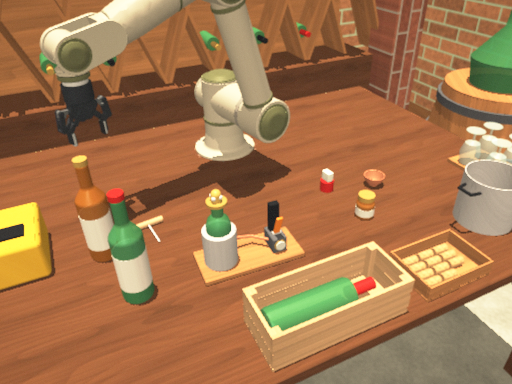

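View pics/d1.png

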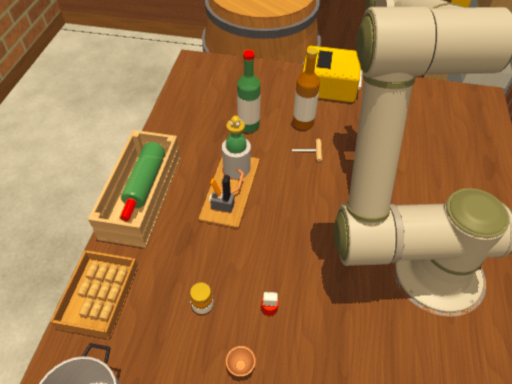

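The scene view has the station at about (245,250), the stud at about (215,195), the cap at (327,181) and the grip at (273,215). The side view has the stud at (235,123), the grip at (226,188) and the cap at (270,302). I'll enlarge both.

Run:
```python
from h import *
a=load('s1')['img'];b=load('d1')['img']
def cr(i,x,y,w,h,s): return cv2.resize(i[y:y+h,x:x+w],(w*s,h*s),interpolation=cv2.INTER_CUBIC)
L=np.vstack([cr(a,190,180,120,100,4),cr(a,305,160,60,45,4) .repeat(1,0) if 0 else cv2.copyMakeBorder(cr(a,307,160,45,40,5),0,0,0,255,0)])
R=np.vstack([cr(b,195,110,75,120,4),np.zeros((0,300,3),np.uint8)])
R2=cr(b,250,285,40,35,5)
C=np.zeros((600,800,3),np.uint8);C[:L.shape[0],:L.shape[1]]=L[:600];C[:480,490:790]=R[:480];
C[425:600,300:500]=R2 
cv2.imwrite('pics/c1.png',C)
```

```text
(no output)
```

View pics/c1.png

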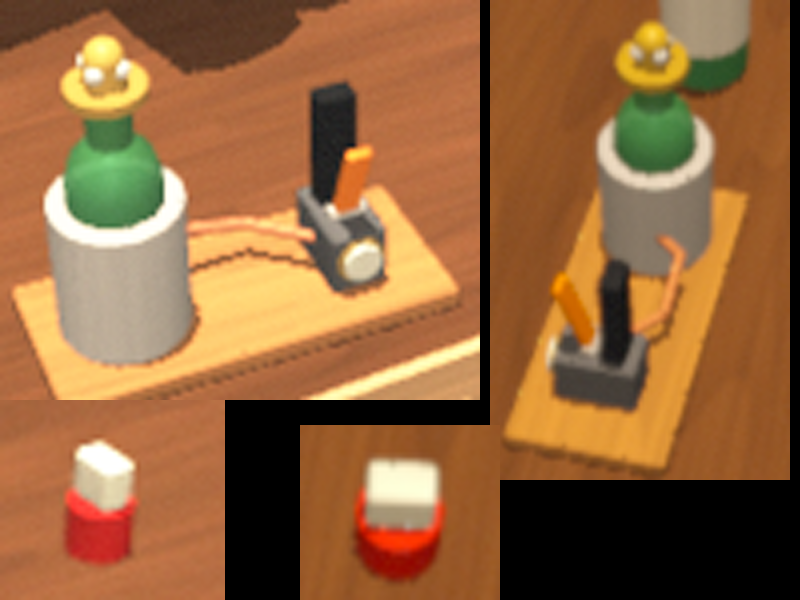

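Run:
```python
from h import *
np.set_printoptions(precision=1,suppress=True)
a=load('s1');b=load('d1')
S=lambda x,y:(x/4+190,y/4+180); D=lambda x,y:((x-490)/4+195,y/4+110)
CS=lambda x,y:(x/5+307,(y-400)/5+160); CD=lambda x,y:((x-300)/5+250,(y-425)/5+285)
for n,p,q,z in [('collar',S(105,82),D(653,60),200),('studtop',S(102,40),D(652,27),230),('grip',S(332,91),D(617,266),145),('trigend',S(359,151),D(563,281),123),('capblk',CS(105,455),CD(403,482),68)]:
    print(n,atz(a,*p,z),atz(b,*q,z),tri(ray(a,*p),ray(b,*q)))
print('base scene');[print(atz(a,*S(*p),15)) for p in [(14,292),(378,187),(458,292),(55,398)]]
print('base side');[print(atz(b,*D(*p),15)) for p in [(747,197),(507,442),(664,468)]]
print('blk side');[print(atz(b,*CD(*p),68)) for p in [(369,461),(439,461),(441,503),(366,502)]]
print('blk scene');[print(atz(a,*CS(*p),68)) for p in [(76,452),(98,441),(134,460),(112,470)]]
for n,p,q,z in [('jar',(366,195),(202,289),75),('cup',(374,175),(240,355),35)]:
    print(n,atz(a,*p,z),atz(b,*q,z))
print('redb',atz(a,116,196,290),atz(b,249,55,290))
print('whiteb',atz(a,81,162,290),atz(b,310,53,290))
```

```text
collar [ 598.6 -247.5  200. ] [ 598.2 -248.8  200. ] [ 598.4 -247.8  200.3]
studtop [ 599.6 -247.4  230. ] [ 598.5 -249.7  230. ] [ 598.8 -248.   230.4]
grip [597.6 -98.4 145. ] [ 594.2 -104.1  145. ] [ 595.7 -100.3  146.1]
trigend [634.8 -98.6 123. ] [ 632.5 -102.2  123. ] [633.4 -99.9 123.6]
capblk [426.3 184.4  68. ] [426.2 182.8  68. ] [426.5 183.5  68.6]
base scene
[ 542.9 -303.8   15. ]
[553.4 -39.2  15. ]
[672.4 -44.6  15. ]
[ 645.1 -311.5   15. ]
base side
[ 536.8 -300.9   15. ]
[664.  -36.5  15. ]
[550.  -35.2  15. ]
blk side
[444.1 174.9  68. ]
[410.8 168.8  68. ]
[406.6 190.2  68. ]
[442.  196.2  68. ]
blk scene
[414.9 170.1  68. ]
[409.8 189.9  68. ]
[439.6 197.2  68. ]
[443.4 178.3  68. ]
jar [596.3 200.9  75. ] [591.6 197.1  75. ]
cup [470.2 334.8  35. ] [473.7 322.3  35. ]
redb [ 615.5 -462.1  290. ] [ 599.  -453.4  290. ]
whiteb [ 438.  -509.5  290. ] [ 424.2 -498.2  290. ]
```

Collar at about (598.5,-248), grip top at (595.7,-100.3), station yaw about -0.05. Cap at (426.5,183.5), yaw about 0.2. Both views give the expected heights, so I'm moving toward the pistol, rotating the jaws onto the station's x axis.

Call:
play_rows(plan=[[20,30,10,0,0,0.12,1],[25,30,10,0,0,0.12,1],[25,30,10,0,0,0.12,1],[25,30,10,0,0,0.12,1],[25,30,10,0,0,0.12,1]])

```text
time_s: 0.57
eef_pos: [346.3, -320.2, 278.4]
ee_rot: [-0.004, 0.863, 0.506, -0.001]
force: [1.4, 0.3, -0.3]
grip_width: 1.0
```

Call:
play_rows(plan=[[25,30,0,0,0,0.12,1],[25,30,0,0,0,0.12,1],[25,30,0,0,0,0.12,1],[25,30,0,0,0,0.1,1],[25,30,0,0,0,0,1]])

```text
time_s: 0.98
eef_pos: [475.9, -161.6, 280.8]
ee_rot: [-0.002, 0.715, 0.699, -0.002]
force: [0.1, -0.9, 0.4]
grip_width: 1.002
```

Call:
play_rows(plan=[[28,13,-10,0,0,-0.01,1],[28,13,-10,0,0,-0.01,1],[28,13,-10,0,0,0,1],[28,12,-10,0,0,0,1],[22,10,-10,0,0,0,1]])

```text
time_s: 1.4
eef_pos: [616.6, -91.1, 230.7]
ee_rot: [0.0, 0.72, 0.694, -0.001]
force: [0.2, 0.1, -0.4]
grip_width: 0.998
```

Run:
```python
from h import *
snap('wrist','w2'); s=sense();print(s['eef_pos'],s['ee_rot'])
w=load('w2')['img'];print(load('w2')['world_to_cam'])
```

```text
[618.19279207 -89.08867815 227.4420677 ] [-0.00150355  0.71930807  0.69468867 -0.00113689]
[[ 9.99325841e-01 -3.67106179e-02  4.40289426e-04 -6.20682102e+02]
 [ 3.50869658e-02  9.51460045e-01 -3.05765738e-01  1.03838228e+02]
 [ 1.08059314e-02  3.05575052e-01  9.52106674e-01 -3.57375455e+02]
 [ 0.00000000e+00  0.00000000e+00  0.00000000e+00  1.00000000e+00]]
```

View pics/w2.png

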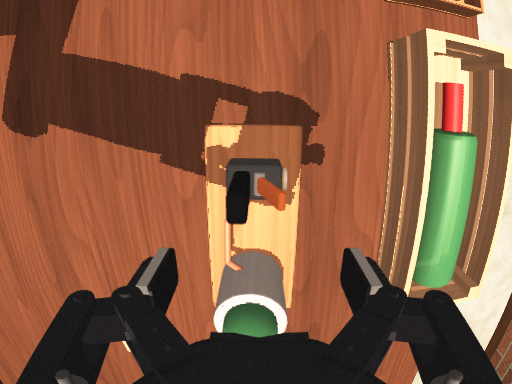

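```bash
cat >> h.py <<'E'
def pf(c,p):
    p=np.atleast_2d(p).astype(float); W=np.array(c['world_to_cam']); q=p@W[:3,:3].T+W[:3,3]
    x,y,z=q[:,0],-q[:,1],-q[:,2]; r=np.hypot(x,y); th=np.arctan2(r,z)
    return np.c_[c['cx']+c['fx']*th*x/r, c['cy']+c['fy']*th*y/r]
E
python3 - <<'E'
from h import *
np.set_printoptions(precision=1,suppress=True)
c=load('w2')
W=c['world_to_cam'];print(c['cx'],c['cy'],'cam',-W[:3,:3].T@W[:3,3])
yw=-0.05;R=np.array([[np.cos(yw),-np.sin(yw),0],[np.sin(yw),np.cos(yw),0],[0,0,1]])
o=np.array([598.5,-248,0])-R@[0,-75,0]
st=lambda *p:o+R@np.array(p)
print('origin',o)
P={'grip c':st(-11,75,145),'g-+':st(-20,89,145),'g++':st(-2,89,145),'g--':st(-20,61,145),'g+-':st(-2,61,145),'trig end':st(29,75,123),'b++':st(60,135,15),'b-+':st(-60,135,15),'dock':st(-31,75,60),'dock+':st(31,75,60)}
for k,v in P.items():print(k,v,pf(c,v))
for p in [(206,125),(302,125),(299,255),(208,240)]:print('base',atz(c,*p,15,True))
i=c['img'][120:260,180:330];cv2.imwrite('pics/c2.png',cv2.resize(i,None,fx=4,fy=4,interpolation=cv2.INTER_CUBIC))
E
```

```text
258.80496447311276 195.39565990952062 cam [620.5 -12.4 372.3]
origin [ 602.2 -173.1    0. ]
grip c [595.  -97.6 145. ] [[231.4 210.7]]
g-+ [586.7 -83.2 145. ] [[220.1 194.3]]
g++ [604.7 -84.1 145. ] [[242.3 194.5]]
g-- [ 585.3 -111.2  145. ] [[221.1 226.1]]
g+- [ 603.3 -112.1  145. ] [[242.5 226.5]]
trig end [635.  -99.6 123. ] [[278.6 202.5]]
b++ [668.9 -41.3  15. ] [[299.8 125.9]]
b-+ [549.1 -35.3  15. ] [[200.3 125.1]]
dock [575.  -96.6  60. ] [[220.  182.9]]
dock+ [637.  -99.7  60. ] [[276.7 183.5]]
base [556.1 -35.6  15. ]
base [671.6 -40.2  15. ]
base [ 668.6 -215.3   15. ]
base [ 545.5 -187.7   15. ]
```

View pics/c2.png

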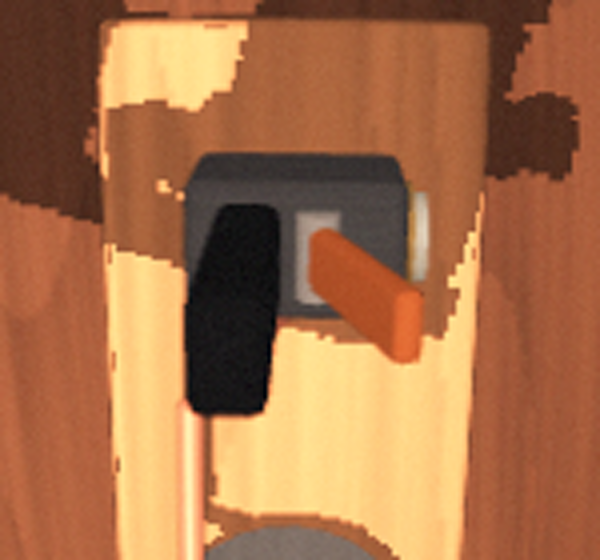

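Wrist view: grip top centre at (237,209) and lever end at (280,201), so the grip sits about 3–4 mm further to +x than first estimated, near x=597–599, y=-97. I'll descend around it with the jaws open.

Call:
play_rows(plan=[[-6,-8,-20,0,0,-0.01,1],[0,0,-28,0,0,0,1],[0,0,-28,0,0,0,1],[0,0,-28,0,0,0,1],[0,0,-22,0,0,0,1]])

```text
time_s: 1.87
eef_pos: [614.6, -95.5, 97.9]
ee_rot: [0.001, 0.721, 0.692, 0.0]
force: [0.0, -0.2, -0.6]
grip_width: 1.001
```

Call:
play_rows(plan=[[0,0,0,0,0,0,1]])

```text
time_s: 1.95
eef_pos: [612.3, -94.8, 93.2]
ee_rot: [-0.003, 0.721, 0.692, -0.002]
force: [-0.8, 1.0, -1.1]
grip_width: 0.999
```

Run:
```python
from h import *
s=sense();print(s['eef_pos'],s['ee_rot'],s['force'])
c=snap('wrist','w3')
b=snap('side','d3')
A=cv2.resize(c['img'][100:384,100:420],None,fx=1.4,fy=1.4)
B=cv2.resize(b['img'][130:230,180:270],None,fx=3.6,fy=3.6)
C=np.zeros((400,780,3),np.uint8);C[:A.shape[0],:A.shape[1]]=A[:400];C[:360,450:774]=B
cv2.imwrite('pics/c3.png',C)
```

```text
[612.30708203 -94.75263152  93.19064136] [-0.00282609  0.72149362  0.69241317 -0.00172504] [-0.76766164  1.00995101 -1.10644465]
```

View pics/c3.png

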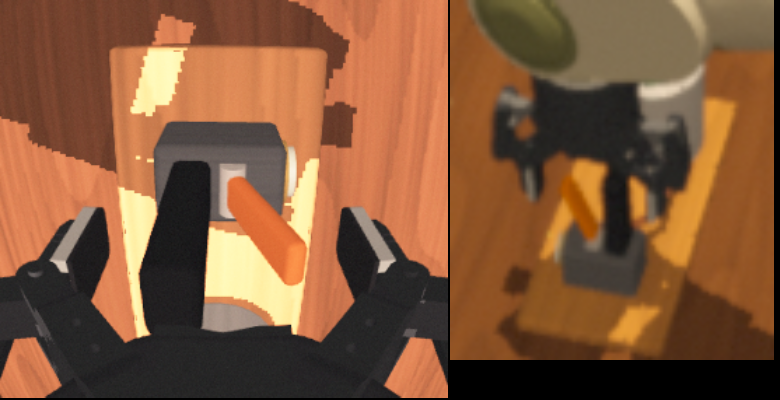

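The jaws straddle the grip and lever. I'll centre about 8 mm to +x of the grip line and close gradually while watching the side force.

Call:
play_rows(plan=[[-6,-2,0,0,0,0,1],[0,0,0,0,0,0,0.4],[0,0,0,0,0,0,0.2],[0,0,0,0,0,0,0.2],[0,0,0,0,0,0,0.2]], grip_force=30)

```text
time_s: 2.47
eef_pos: [611.7, -99.0, 105.9]
ee_rot: [0.007, 0.722, 0.692, 0.003]
force: [2.3, -0.4, -2.1]
grip_width: 0.602
```

Call:
play_rows(plan=[[0,0,0,0,0,0,0],[0,0,0,0,0,0,0],[0,0,0,0,0,0,0]])

```text
time_s: 2.72
eef_pos: [609.6, -98.9, 107.4]
ee_rot: [0.005, 0.721, 0.692, 0.001]
force: [2.4, -0.7, -1.9]
grip_width: 0.502
```

Call:
play_rows(plan=[[0,0,0,0,0,0,0.5],[0,0,0,0,0,0,0.5],[-3,1,-12,0,0,0,0.5],[0,0,0,0,0,0,0.5]])

```text
time_s: 3.05
eef_pos: [607.6, -98.1, 95.5]
ee_rot: [0.006, 0.721, 0.692, 0.002]
force: [1.5, -0.2, -2.4]
grip_width: 0.749
```

Call:
play_rows(plan=[[0,0,0,0,0,0,0.5],[0,0,0,0,0,0,0.5]])

```text
time_s: 3.22
eef_pos: [608.2, -98.2, 96.2]
ee_rot: [0.007, 0.721, 0.692, 0.002]
force: [1.1, -0.2, -1.7]
grip_width: 0.75
```

Call:
play_rows(plan=[[-2,0,-4,0,0,0,0.3],[0,0,-1,0,0,0,0.1],[0,0,-1,0,0,0,0],[0,0,0,0,0,0,0]])

```text
time_s: 3.55
eef_pos: [609.3, -98.9, 93.2]
ee_rot: [0.011, 0.721, 0.692, 0.005]
force: [3.4, 0.6, -1.9]
grip_width: 0.498
```

Call:
play_rows(plan=[[0,0,0,0,0,0,-0.1],[0,0,0,0,0,0,-0.12],[0,0,0,0,0,0,-0.14]])

```text
time_s: 3.8
eef_pos: [606.7, -98.8, 93.9]
ee_rot: [0.008, 0.721, 0.693, 0.003]
force: [2.3, -0.4, 0.8]
grip_width: 0.429
```

Call:
play_rows(plan=[[0,0,0,0,0,0,-0.4],[0,0,0,0,0,0,-0.4],[0,0,0,0,0,0,-0.4]])

```text
time_s: 4.05
eef_pos: [604.9, -98.7, 94.4]
ee_rot: [0.006, 0.722, 0.692, 0.001]
force: [3.3, 0.3, 2.4]
grip_width: 0.382
```

Run:
```python
from h import *
s=sense();print(s['eef_pos'],s['ee_rot'],s['force'],s['wrist_torque'],s['grip_width'])
c=snap('wrist','w4')
A=cv2.resize(c['img'][150:330,150:370],None,fx=2.5,fy=2.5)
cv2.imwrite('pics/c4.png',A)
```

```text
[604.94930823 -98.71004721  94.35049886] [0.00610864 0.72159947 0.69228294 0.00110373] [3.3047643  0.33091959 2.39566622] [ 0.06248241 -0.26440531 -0.20229303] 0.3822847816013665
```

View pics/c4.png

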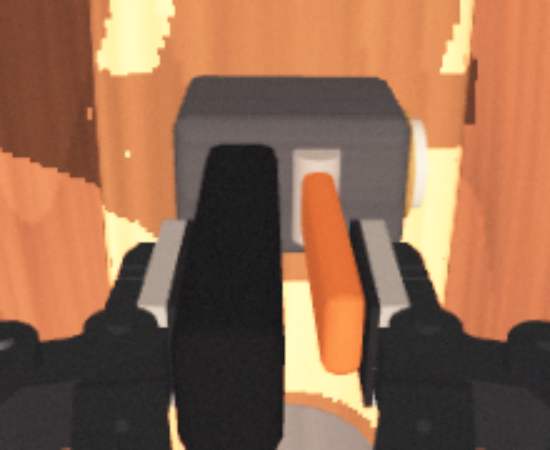

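The wrist view shows the lever at about (340,320) nearly upright, with both pads in contact. I'll hold the squeeze and check that the width has stopped changing.

Call:
play_rows(plan=[[0,0,0,0,0,0,-0.6],[0,0,0,0,0,0,-0.6],[0,0,0,0,0,0,-0.6],[0,0,0,0,0,0,-0.6],[0,0,0,0,0,0,-0.6]])

```text
time_s: 4.52
eef_pos: [604.9, -98.7, 94.3]
ee_rot: [0.006, 0.722, 0.692, 0.001]
force: [1.9, 0.7, 2.8]
grip_width: 0.383
```

Call:
play_rows(plan=[[0,0,0,0,0,0,-0.6],[0,0,0,0,0,0,-0.6],[0,0,0,0,0,0,-0.6],[0,0,0,0,0,0,-0.6],[0,0,0,0,0,0,-0.6]])

```text
time_s: 4.93
eef_pos: [604.9, -98.7, 94.3]
ee_rot: [0.006, 0.722, 0.692, 0.001]
force: [2.2, -0.3, 2.6]
grip_width: 0.382
```

Call:
play_rows(plan=[[0,0,0,0,0,0,-0.6],[0,0,0,0,0,0,-0.6],[0,0,0,0,0,0,-0.6],[0,0,0,0,0,0,-0.6],[0,0,0,0,0,0,-0.6]], grip_force=60)

```text
time_s: 5.35
eef_pos: [604.6, -98.7, 94.5]
ee_rot: [0.006, 0.722, 0.692, 0.001]
force: [0.9, 0.9, 2.9]
grip_width: 0.37
```

Call:
play_rows(plan=[[0,0,0,0,0,0,0],[0,0,0,0,0,0,0.5],[0,0,0,0,0,0,1],[0,0,0,0,0,0,1],[0,0,0,0,0,0,1]], grip_force=30)

```text
time_s: 5.77
eef_pos: [604.0, -98.3, 92.1]
ee_rot: [0.004, 0.721, 0.693, 0.0]
force: [0.7, 0.7, 0.8]
grip_width: 0.996
```

Call:
play_rows(plan=[[2,0,0,0,0,0,1],[2,0,0,0,0,0,1],[0,0,0,0,0,0,1],[0,0,0,0,0,0,1],[0,0,0,0,0,0,1]])

```text
time_s: 6.18
eef_pos: [607.7, -98.2, 92.0]
ee_rot: [0.003, 0.721, 0.693, -0.001]
force: [-0.2, 0.4, 0.0]
grip_width: 1.005
```

Call:
play_rows(plan=[[0,0,25,0,0,0,1],[0,0,30,0,0,0,1],[0,0,30,0,0,0,1],[0,5,20,0,0,0,1],[-10,15,0,0,0,-0.1,1]])

```text
time_s: 6.6
eef_pos: [596.3, -79.3, 199.4]
ee_rot: [0.001, 0.756, 0.655, -0.002]
force: [0.5, 0.2, 0.9]
grip_width: 1.002
```

Call:
play_rows(plan=[[-17,27,0,0,0,-0.12,1],[-17,27,0,0,0,-0.12,1],[-17,27,0,0,0,-0.12,1],[-17,27,0,0,0,-0.12,1],[-17,27,0,0,0,-0.12,1]])

```text
time_s: 7.02
eef_pos: [508.6, 57.4, 201.2]
ee_rot: [0.003, 0.921, 0.39, -0.001]
force: [-0.0, 1.0, 0.3]
grip_width: 0.998
```

Call:
play_rows(plan=[[-17,27,0,0,0,-0.12,1],[-17,27,0,0,0,-0.12,1],[-17,27,0,0,0,-0.12,1],[-17,25,0,0,0,-0.12,1],[-17,20,0,0,0,-0.12,1]])

```text
time_s: 7.43
eef_pos: [418.3, 188.8, 202.1]
ee_rot: [0.003, 0.996, 0.091, -0.001]
force: [0.0, 0.1, -0.8]
grip_width: 0.996
```

Call:
play_rows(plan=[[6,-5,-20,0,0,0,1],[0,0,0,0,0,0,1]])

```text
time_s: 7.6
eef_pos: [421.4, 187.5, 182.7]
ee_rot: [0.002, 0.996, 0.089, 0.0]
force: [-0.9, -0.5, -1.5]
grip_width: 1.001
```

Run:
```python
from h import *
np.set_printoptions(precision=1,suppress=True)
c=snap('wrist','w5'); s=sense();print(s['eef_pos'],s['ee_rot'])
p=pf(c,[426.5,183.5,68])[0];print(p)
x,y=int(p[0])-50,int(p[1])-50
print('crop origin',x,y)
A=cv2.resize(c['img'][y:y+100,x:x+100],None,fx=4,fy=4,interpolation=cv2.INTER_CUBIC)
d=snap('side','d5');B=cv2.resize(d['img'][110:240,190:280],(360,520))
C=np.zeros((520,770,3),np.uint8);C[:A.shape[0],:A.shape[1]]=A;C[:,405:765]=B
cv2.imwrite('pics/c5.png',C)
```

```text
[422.  187.9 184.7] [0.  1.  0.1 0. ]
[264.1 188. ]
crop origin 214 137
```

View pics/c5.png

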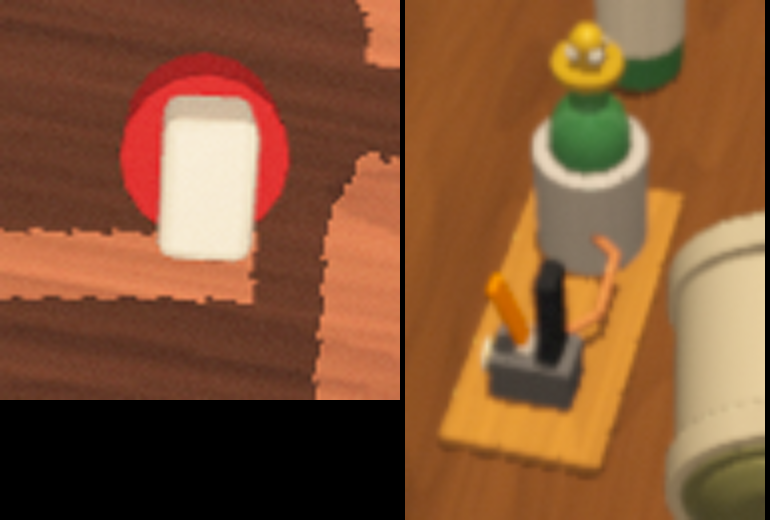

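Side view: the orange lever is back at rest. Wrist view: the white block's top is centred at crop (208,188), i.e. pixel (266,184), and nearly aligned with the jaws.

Run:
```python
from h import *
np.set_printoptions(precision=1,suppress=True)
c=load('w5')
P=np.array([atz(c,214+x/4,137+y/4,68,True) for x,y in [(164,117),(258,120),(250,260),(160,255)]])
print(P,P.mean(0))
for i,j in((3,0),(2,1)):
    d=P[j]-P[i];print('long',np.arctan2(d[1],d[0]),np.hypot(*d[:2]))
for i,j in((0,1),(3,2)):
    d=P[j]-P[i];print('short',np.arctan2(d[1],d[0])+np.pi/2,np.hypot(*d[:2]))
```

```text
[[444.7 195.   68. ]
 [447.7 174.5  68. ]
 [415.4 169.9  68. ]
 [413.  190.4  68. ]] [430.2 182.5  68. ]
long 0.14567618407971014 32.06229689630919
long 0.1401261212683639 32.6492878492699
short 0.14584895214639815 20.741068343730177
short 0.1173321921151449 20.56812484244825
```

Call:
play_rows(plan=[[6,-4,-25,0,0,-0.035,1],[0,0,-30,0,0,0,1],[0,0,-30,0,0,0,1],[0,0,-25,0,0,0,1],[0,0,0,0,0,0,1]])

```text
time_s: 8.12
eef_pos: [433.7, 181.7, 77.8]
ee_rot: [0.001, 0.997, 0.07, 0.008]
force: [-0.1, 0.4, -0.4]
grip_width: 1.002
```

Call:
play_rows(plan=[[0,0,0,0,0,0,1]])

```text
time_s: 8.2
eef_pos: [434.4, 181.3, 78.6]
ee_rot: [0.002, 0.997, 0.07, 0.008]
force: [0.1, -0.7, 0.3]
grip_width: 1.0
```

Call:
play_rows(plan=[[-5,1,-16,0.003,0.016,0,1],[0,0,-16,0,0,0,1],[0,0,-4,0,0,0,1],[0,0,0,0,0,0,1]])

```text
time_s: 8.53
eef_pos: [434.3, 182.0, 48.8]
ee_rot: [-0.001, 0.998, 0.07, 0.005]
force: [-0.0, 0.6, 0.2]
grip_width: 1.001
```

Call:
play_rows(plan=[[-5,1,-8,0,0.01,0,1],[0,0,0,0,0,0,1],[0,0,0,0,0,0,1]])

```text
time_s: 8.78
eef_pos: [431.1, 183.3, 43.7]
ee_rot: [-0.002, 0.998, 0.07, 0.003]
force: [0.1, 0.9, 0.1]
grip_width: 1.0
```

Call:
play_rows(plan=[[-3,0,-6,0,0.006,0,1],[0,0,0,0,0,0,0],[0,0,0,0,0,0,-0.3],[0,0,0,0,0,0,-0.6],[0,0,0,0,0,0,-0.7]], grip_force=60)

```text
time_s: 9.2
eef_pos: [428.4, 183.5, 38.5]
ee_rot: [-0.002, 0.998, 0.07, 0.0]
force: [-0.2, 1.3, 0.7]
grip_width: 0.458
```

Call:
play_rows(plan=[[0,0,0,0,0,0,-0.9],[0,0,0,0,0,0,-0.9],[0,0,0,0,0,0,-0.9]])

```text
time_s: 9.45
eef_pos: [428.4, 183.5, 38.6]
ee_rot: [-0.002, 0.998, 0.07, 0.0]
force: [0.1, -0.4, -1.0]
grip_width: 0.244
```

Gripped at 20.7 mm, against the block's 22 mm. Lifting, then carrying it over to the bottle.

Call:
play_rows(plan=[[0,0,15,0,0,0,-0.9],[0,0,30,0,0,0,-0.9],[0,0,35,0,0,0,-0.9],[0,0,38,0,0,0,-0.9],[0,0,38,0,0,0,-0.9]], grip_force=80)

```text
time_s: 9.87
eef_pos: [422.5, 182.4, 193.0]
ee_rot: [-0.001, 0.998, 0.07, -0.009]
force: [1.0, -0.2, -1.0]
grip_width: 0.244
```

Call:
play_rows(plan=[[5,-10,38,0,0,0,-0.9],[10,-20,30,0,0,0,-0.9],[13,-34,15,0,0,0,-0.9],[13,-35,10,0,0,0,-0.9],[13,-35,10,0,0,0,-0.9]])

```text
time_s: 10.28
eef_pos: [475.6, 48.8, 308.5]
ee_rot: [-0.002, 0.997, 0.075, -0.003]
force: [1.2, 0.4, -1.8]
grip_width: 0.244
```

Call:
play_rows(plan=[[13,-35,0,0,0,0,-0.9],[13,-35,0,0,0,0,-0.9],[13,-35,0,0,0,0,-0.9],[13,-35,0,0,0,0,-0.9],[13,-35,0,0,0,0,-0.9]])

```text
time_s: 10.7
eef_pos: [542.2, -135.4, 311.7]
ee_rot: [-0.001, 0.997, 0.076, -0.001]
force: [1.7, -0.4, -1.1]
grip_width: 0.244
```

Call:
play_rows(plan=[[14,-30,-3,0,0,0,-0.9],[14,-28,-3,0,0,0,-0.9],[12,-22,0,0,0,0,-0.9],[6,-10,0,0,0,0,-0.9],[0,0,0,0,0,0,-0.9]])

```text
time_s: 11.12
eef_pos: [589.3, -237.6, 301.3]
ee_rot: [-0.002, 0.997, 0.072, -0.003]
force: [-0.2, -0.0, -0.7]
grip_width: 0.244
```

Call:
play_rows(plan=[[0,0,0,0,0,0,-0.9],[0,0,0,0,0,0,-0.9]])

```text
time_s: 11.28
eef_pos: [588.9, -237.2, 300.3]
ee_rot: [-0.003, 0.997, 0.071, -0.004]
force: [-0.1, -0.5, -2.2]
grip_width: 0.242
```

Call:
play_rows(plan=[[10,-9,-10,-0.005,-0.008,0,-0.9],[0,0,0,0,0,0,-0.9],[0,0,0,0,0,0,-0.9]])

```text
time_s: 11.53
eef_pos: [598.5, -243.0, 291.8]
ee_rot: [0.0, 0.997, 0.073, 0.001]
force: [0.1, 0.1, -1.2]
grip_width: 0.246
```

Run:
```python
from h import *
s=sense();print(s['eef_pos'],s['ee_rot'],s['force'])
a=snap('scene','s6');b=snap('side','d6')
A=cv2.resize(a['img'][150:225,180:255],None,fx=5.2,fy=5.2,interpolation=cv2.INTER_CUBIC)
B=cv2.resize(b['img'][75:150,200:275],None,fx=5.2,fy=5.2,interpolation=cv2.INTER_CUBIC)
cv2.imwrite('pics/c6.png',np.hstack([A,B]))
```

```text
[ 598.48911747 -242.96769342  291.76182481] [2.80209969e-04 9.97338744e-01 7.29036821e-02 6.36231643e-04] [ 0.06514055  0.07252597 -1.22972851]
```

View pics/c6.png

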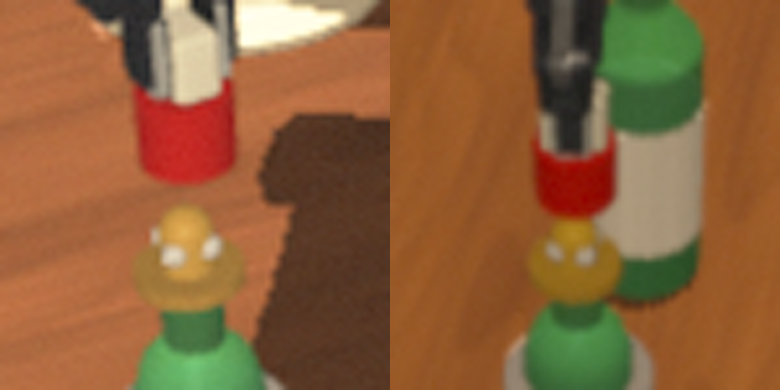

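```bash
cat > m.py <<'E'
from h import *
from scipy.optimize import least_squares
import sys
np.set_printoptions(precision=2,suppress=True)
def ext(m,k):
    # mean of left/right edges (subpixel by soft mask) over the widest rows
    r=[(np.flatnonzero(x>.5)[[0,-1]],x) for x in m if (x>.5).any()]
    w=np.array([e[1]-e[0] for e,_ in r]); big=w>=w.max()-1
    out=[]
    for (e,x),g in zip(r,big):
        if not g: continue
        l,h=e; L=l-np.clip((x[l-1])/max(x[l],.1),0,1)*.5; H=h+np.clip(x[h+1]/max(x[h],.1),0,1)*.5
        out.append((L+H)/2)
    return np.mean(out),len(out),w.max()
def run(t,cz=None):
    cols={}
    for n,c0,x0,y0 in(('s','s'+t,195,150),('d','d'+t,218,75)):
        c=load(c0);i=c['img'][y0:y0+80,x0:x0+45].astype(float);b,g,r=i[...,0],i[...,1],i[...,2]
        red=((r>120)&(g<60)&(b<60)).astype(float)
        i2=load(c0)['img'][y0:y0+80,x0:x0+45]; hsv=cv2.cvtColor(i2,cv2.COLOR_BGR2HSV)
        gold=((hsv[...,0]>=18)&(hsv[...,0]<32)&(hsv[...,1]>140)).astype(float)
        e=[]
        for nm,m in(('red',red),('gold',gold)):
            nn,lab,st,_=cv2.connectedComponentsWithStats(m.astype(np.uint8)); k=1+np.argmax(st[1:,4]); m=(lab==k).astype(float)
            q=ext(m,0); ys=np.flatnonzero(m.any(1)); print(c0,nm,q[0]+x0,q[1:],ys[[0,-1]]+y0,st[k]); e.append(q[0]+x0)
        cols[n]=(c,e)
    return cols
if __name__=='__main__':
    t=sys.argv[1];zt=float(sys.argv[2]);cols=run(t)
    def f(p,z,k): return [proj(cols[n][0],[*p,z])[0,0]-cols[n][1][k] for n in 'sd']
    cap=least_squares(f,[598,-247],args=(zt,0)).x; col=least_squares(f,[598,-247],args=(197,1)).x
    print('cap',cap,'collar',col,'move',col-cap)
E
python3 m.py 6 271
```

```text
s6 red 215.28125 (16, np.int64(18)) [166 184] [ 11  16  19  19 274]
s6 gold 216.0 (7, np.int64(18)) [190 209] [ 12  40  19  20 219]
d6 red 234.875 (12, np.int64(15)) [102 116] [  9  27  16  15 170]
d6 gold 235.3 (5, np.int64(17)) [118 135] [  9  43  18  18 200]
cap [ 598.17 -244.31] collar [ 599.53 -248.69] move [ 1.36 -4.38]
```

```bash
cat > m2.py <<'E'
from h import *
from scipy.optimize import least_squares
import sys
np.set_printoptions(precision=2,suppress=True)
def edges(p,x0,c):
    # half-level crossings outward from the column c
    k=int(round(c-x0)); w=9
    top=np.percentile(p[k-7:k+8],60); 
    out=[]
    for s in(-1,1):
        j=k+s*5; bg=np.median(p[k+s*14:k+s*18:s]); h=(top+bg)/2
        while p[j]>h: j+=s
        out.append(j-s*(h-p[j])/(p[j-s]-p[j]))
    return x0+(out[0]+out[1])/2,out[1]-out[0]
t,zt=sys.argv[1],float(sys.argv[2]);R={}
rows={'s':(eval(sys.argv[3]),range(200,207)),'d':(eval(sys.argv[4]),range(124,130))}
for n in 'sd':
    c=load(n+t);i=c['img'].astype(float); c0=216 if n=='s' else 235
    e=[]
    for k,(rr) in enumerate(rows[n]):
        ch=i[...,2]-i[...,1] if k==0 else i[...,1]-i[...,0]
        v=[edges(ch[r,c0-24:c0+25],c0-24,c0) for r in rr]; v=np.array(v)
        print(n,'cap' if k==0 else 'collar',v.round(1).tolist()); e.append(np.median(v[:,0]))
    R[n]=(c,e);print(e)
f=lambda p,z,k:[proj(R[n][0],[*p,z])[0,0]-R[n][1][k] for n in 'sd']
cap=least_squares(f,[598,-247],args=(zt,0)).x; col=least_squares(f,[598,-247],args=(197,1)).x
print('cap',cap,'collar',col,'move',col-cap)
E
python3 m2.py 6 268 'range(172,181)' 'range(104,113)'
```

```text
s cap [[215.2, 18.1], [215.3, 18.0], [215.3, 17.9], [215.4, 18.0], [215.5, 17.9], [215.6, 17.9], [215.7, 18.1], [215.8, 18.0], [215.8, 17.9]]
s collar [[217.5, 18.0], [216.0, 21.3], [218.1, 16.0], [216.0, 20.5], [215.9, 20.4], [216.0, 20.2], [216.1, 19.6]]
[np.float64(215.47612044817927), np.float64(216.02179487179487)]
d cap [[234.8, 16.9], [235.1, 15.6], [235.2, 14.8], [235.2, 14.7], [235.2, 14.8], [235.2, 14.7], [235.3, 14.6], [235.2, 14.6], [235.3, 14.3]]
d collar [[236.9, 14.3], [235.0, 18.1], [235.1, 17.6], [235.1, 16.9], [235.1, 16.4], [235.1, 15.7]]
[np.float64(235.19704861111111), np.float64(235.1021103896104)]
cap [ 597.23 -243.72] collar [ 600.13 -248.86] move [ 2.9  -5.14]
```

Run:
```python
from h import *
np.set_printoptions(precision=2,suppress=True)
for n in ('s6','d6'):
    print(n,proj(load(n),[[597.5,-244,z] for z in (253,262,271,280,289)]).tolist())
    print(proj(load(n),[[599.5,-248.5,z] for z in (192,200,230)]).tolist())
```

```text
s6 [[215.87271743553356, 180.72654240934568], [215.5899963029762, 177.36138330174032], [215.30439149389105, 173.9619005118442], [215.01585866308204, 170.52756620985093], [214.72435255141383, 167.0578416875646]]
[[216.2209639323377, 203.61720950684705], [215.9789124415481, 200.81807556936647], [215.05205772651112, 190.0997342796249]]
d6 [[235.24125328493005, 111.84747069722665], [235.16953690520796, 109.31897122124585], [235.09701501041843, 106.76207175583706], [235.02367395265304, 104.17629111762959], [234.9494997739353, 101.5611371912057]]
[[235.33514870947937, 127.08747306550231], [235.2743525486102, 125.00088036717287], [235.04110826973553, 116.99567407998241]]
```

Call:
play_rows(plan=[[2,-5,-8,0,0,0,-0.9],[0,0,0,0,0,0,-0.9],[0,0,0,0,0,0,-0.9]])

```text
time_s: 11.88
eef_pos: [600.2, -247.3, 284.5]
ee_rot: [0.001, 0.997, 0.073, 0.001]
force: [-0.2, -0.0, -1.2]
grip_width: 0.242
```

Call:
play_rows(plan=[[0.5,-1,-5,-0.001,0.002,0,-0.9],[0,0,0,0,0,0,-0.9],[0,0,0,0,0,0,-0.9]])

```text
time_s: 12.13
eef_pos: [600.6, -248.3, 279.1]
ee_rot: [0.001, 0.997, 0.073, -0.0]
force: [0.3, 0.3, -1.1]
grip_width: 0.244
```

```bash
python3 - <<'E'
from h import *
s=sense();print(s['eef_pos'],s['ee_rot'],s['force'])
snap('scene','s7');snap('side','d7')
E
python3 m2.py 7 253 'range(176,185)' 'range(106,116)'
```

```text
[ 600.63340532 -248.30362345  279.05374951] [ 1.12680267e-03  9.97299956e-01  7.34270148e-02 -4.51220231e-05] [ 0.30069222  0.28668799 -1.12913404]
s cap [[213.6, 18.4], [213.7, 18.4], [213.9, 18.3], [214.0, 18.5], [214.0, 18.3], [214.0, 18.2], [214.2, 18.3], [214.2, 18.5], [214.3, 18.4]]
s collar [[218.2, 17.1], [216.1, 21.3], [216.5, 19.2], [216.1, 20.9], [216.2, 21.2], [216.5, 21.1], [216.3, 20.1]]
[np.float64(214.00583333333333), np.float64(216.28125)]
d cap [[236.3, 13.2], [234.8, 15.6], [234.9, 14.7], [235.0, 14.5], [235.0, 14.6], [235.0, 14.7], [235.0, 14.5], [235.0, 14.6], [235.0, 14.3], [235.0, 13.6]]
d collar [[237.0, 14.2], [235.1, 18.0], [235.1, 17.6], [235.1, 17.0], [235.0, 16.3], [235.0, 15.2]]
[np.float64(235.0031332080291), np.float64(235.0998787409701)]
cap [ 599.23 -249.16] collar [ 600.   -248.16] move [0.77 0.99]
```

Cap and collar agree to about 1 mm in both views. Nudging, then descending onto the stud in small steps.

Call:
play_rows(plan=[[0.7,0.7,-4,0,0,0,-0.9],[0,0,-4,0,0,0,-0.9],[0,0,0,0,0,0,-0.9],[0,0,0,0,0,0,-0.9]])

```text
time_s: 12.57
eef_pos: [601.4, -247.5, 270.2]
ee_rot: [0.001, 0.997, 0.073, -0.0]
force: [0.2, -0.8, -0.6]
grip_width: 0.244
```

Call:
play_rows(plan=[[0,0,-4,0,0,0,-0.9],[0,0,-4,0,0,0,-0.9],[0,0,0,0,0,0,-0.9]])

```text
time_s: 12.82
eef_pos: [601.4, -247.5, 261.4]
ee_rot: [0.001, 0.997, 0.073, -0.0]
force: [0.1, -0.0, -1.0]
grip_width: 0.243
```

Call:
play_rows(plan=[[0,0,-3,0,0,0,-0.9],[0,0,0,0,0,0,-0.9]])

```text
time_s: 12.98
eef_pos: [601.4, -247.4, 257.9]
ee_rot: [0.001, 0.997, 0.073, -0.0]
force: [0.2, -0.5, -0.6]
grip_width: 0.244
```

The rim is about 11 mm below the stud top with no side force, so the fit is centred. Pressing on.

Call:
play_rows(plan=[[0,0,-3,0,0,0,-0.9],[0,0,-2,0,0,0,-0.9],[0,0,0,0,0,0,-0.9]], grip_force=100)

```text
time_s: 13.23
eef_pos: [601.4, -247.8, 254.1]
ee_rot: [0.002, 0.997, 0.073, 0.001]
force: [-1.0, 0.0, -0.0]
grip_width: 0.242
```

Call:
play_rows(plan=[[0,0,-2,0,0,0,-0.9],[0,0,-1,0,0,0,-0.9]])

```text
time_s: 13.4
eef_pos: [601.5, -247.9, 253.8]
ee_rot: [0.003, 0.997, 0.073, 0.002]
force: [-2.6, 1.8, 4.0]
grip_width: 0.24
```

Call:
play_rows(plan=[[0,0,-4,0,0,0,-0.9],[0,0,-4,0,0,0,-0.9]])

```text
time_s: 13.57
eef_pos: [602.2, -248.2, 252.0]
ee_rot: [0.006, 0.997, 0.073, 0.005]
force: [-4.6, 2.4, 15.6]
grip_width: 0.238
```

Call:
play_rows(plan=[[-1,0.5,-5,0.01,0.01,0,-0.9],[-0.5,0.3,-6,0.005,0.005,0,-0.9]])

```text
time_s: 13.73
eef_pos: [601.9, -248.2, 247.4]
ee_rot: [0.001, 0.997, 0.074, 0.003]
force: [-2.0, 0.5, 5.5]
grip_width: 0.241
```

Call:
play_rows(plan=[[-0.5,0,-3,0,0.004,0,-0.9],[0,0,-3,0,0,0,-0.9],[0,0,-1,0,0,0,-0.9]])

```text
time_s: 13.98
eef_pos: [601.3, -248.1, 239.7]
ee_rot: [0.001, 0.997, 0.073, 0.001]
force: [0.0, 0.6, -1.2]
grip_width: 0.242
```

Call:
play_rows(plan=[[0,0,-2,0,0,0,-0.9],[0,0,-2,0,0,0,-0.9]])

```text
time_s: 14.15
eef_pos: [601.5, -248.2, 238.6]
ee_rot: [0.002, 0.997, 0.074, 0.002]
force: [-6.5, 3.3, 19.3]
grip_width: 0.237
```

Call:
play_rows(plan=[[0,0,-3,0,0,0,-0.9],[0,0,-3,0,0,0,-0.9]])

```text
time_s: 14.32
eef_pos: [601.4, -248.1, 238.6]
ee_rot: [0.004, 0.997, 0.074, 0.004]
force: [-6.2, 3.0, 17.5]
grip_width: 0.24
```

Call:
play_rows(plan=[[0,0,-2,0.004,0.004,0,-0.9],[0,0,-2,0.002,0.002,0,-0.9],[0,0,-2,0,0,0,-0.9],[0,0,-2,0,0,0,-0.9]])

```text
time_s: 14.65
eef_pos: [601.3, -248.1, 238.7]
ee_rot: [0.003, 0.997, 0.074, 0.005]
force: [-4.1, 2.9, 11.9]
grip_width: 0.239
```

Run:
```python
from h import *
np.set_printoptions(precision=3,suppress=True)
a=snap('scene','s8')
for k in range(4):
    b=snap('side','d8'); s=sense();print(s['time_s'],s['eef_pos'],s['ee_rot'],s['force'],s['grip_width'])
A=cv2.resize(a['img'][170:270,180:305],None,fx=3.6,fy=3.6,interpolation=cv2.INTER_CUBIC)
B=cv2.resize(b['img'][100:200,200:285],None,fx=3.6,fy=3.6,interpolation=cv2.INTER_CUBIC)
cv2.imwrite('pics/c8.png',np.hstack([A,B]))
```

```text
14.75 [ 601.33  -248.075  238.699] [0.003 0.997 0.074 0.005] [-3.953  2.286 12.03 ] 0.2395727633779555
14.8 [ 601.339 -248.114  238.669] [0.003 0.997 0.074 0.005] [-3.773  1.275 12.061] 0.23973884912555243
14.85 [ 601.329 -248.112  238.712] [0.003 0.997 0.074 0.005] [-4.257  1.748 12.403] 0.24069666199892123
14.9 [ 601.328 -248.091  238.715] [0.003 0.997 0.074 0.005] [-4.225  1.256 11.611] 0.23587662435639883
```

View pics/c8.png

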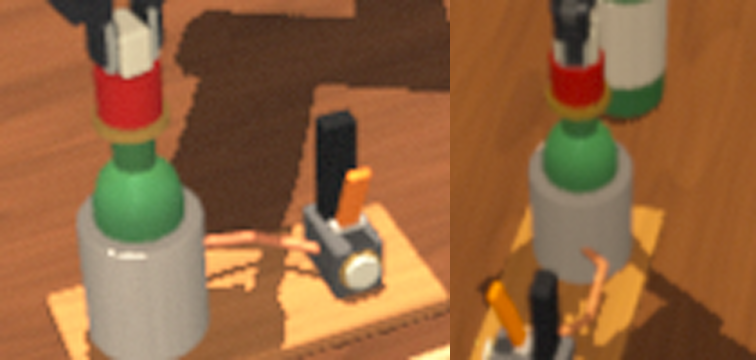

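Both views show the cap flush on the brass collar at about (130,130) in the scene crop, and the lever at rest. The push holds steady at about 12 N. Handing in.

```bash
python3 -c "
from rig import ctrl
print(ctrl.finish_job())"
```

```text
the job is handed in; nothing more can be done
None
```

The trigger was squeezed and released, the cap is pressed on, and I handed the job in at about 15 s of the 72 s. No verdict was reported.

- **Trigger:** I squeezed it against the grip until the jaws stopped closing at about 32.5 mm, and held it there for over 1 s. Doubling the grip force closed the jaws only about 1 mm further, so it was hard home. After opening the fingers, the side picture showed the lever back at rest.
- **Cap:** I gripped it by the white block, carried it over, and lined it up over the stud using both fixed cameras. The resistance reached about 16 N and then dropped at the click. It stopped hard on the collar at the height predicted from the grasp.
- **Last checks:** The push was steady at 11.6–12.4 N over 0.15 s, and the tool was tilted about 0.01 rad. The final pictures show the cap flush on the collar and the trigger at rest. I kept clear of the bystanders but did not measure their positions again at the end.
- **What disagreed:**
  - A side force of about 4 N remained on the tool at the end.
  - The wrist camera read about 4 mm further in +x than the fixed cameras. I used a value in between.
  - The jaws read 32.5 mm at full squeeze, where the task gives about 35 mm. They also read 20.7 mm on the 22 mm block, so I put the difference down to the finger reading.

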